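Hold the drained filter base over the bowl

ROBOT

A 7-joint arm with a two-finger parallel gripper is mounted at the origin on the work surface. World frame = base frame: x ahead of the robot, y to its left, z up, the work surface at z = 0. Lengths are in m, angles in rad, forces in N, time in s.
With the tool pointing down it reaches from about 0.4 to 0.85 m from the base axis. Payload 10.4 kg.
Tool frame: the origin (TCP) lies at the very end of the fingers, on their centre line; the grasp point (between the pads) lies manip.hold_point_z behind it (manip.hold_point_z is the distance from the TCP to the grasp point, in m); z points along the fingers, x is the direction in which the jaws open and shut, and the axes are right-handed (so a half turn about z gives the same grasp; the last joint's range is limited). The gripper opens to 85 mm and grips with 20 to 120 N. Pads are 22 mm wide; open, the fingers measure 114 mm over their backs; the gripper's body (76 mm by 85 mm) begins 54 mm behind the grasp point. The pads swing forward as they close: fully open they stand 13 mm farther back than shut.
Start: joints at [-1.222, 0.332, -0.065, 1.46, 0.022, 1.35, -0.088], TCP at [0.227, 0.582, 0.231] pointing down, gripper open.
Joint ranges: [-2.6, 2.6], [-0.5, 2.12], [-1.47, 1.34], [0.16, 2.42], [-1.27, 4.41], [0.06, 2.06], [-2.6, 2.6]. Speed limits (rad/s): [2.22, 2.22, 2.79, 2.79, 3.14, 3.14, 3.14].

INTERFACE

Orientations are given as a unit quaternion [x, y, z, w].
In Python, from workcell import readout, camera, camera_info, manip gives the robot as it stands.
- The arm moves only by the tool play_rows, never from a script. Its argument "rows" is a list of rows, each a list of 3 entries, a list of its own where there are three numbers: the shift along the world's x, y, z in mm, then the turn, a rotation vector about the world's x, y, z in degrees, then the finger opening in mm, from 0 to 85.4. In form: [[[tx, ty, tz], [rx, ry, rz], fingers], ...]. A call has 1 to 12 rows; each row shifts and turns the commanded pose from where the row before left it; what a row does not reach is not made up. A row lasts 1/8 s, in which the tool goes at most 62.5 mm and 10.7 degrees, less where a joint would pass 70% of its speed; a pose out of reach is approached as far as the arm can. A call with a gripper value outside its range is refused whole. The fingers move at their own pace and stop on an object; "force" is the grip in N (left out, the last holds). Time passes only in rows, so rows that do not move let the fingers close. It gives the time, the measured TCP pose, the force and the opening at its end, in the units of the state.
- readout.get_obs(): the state, without advancing time (a new reading comes with each control period).
- camera(name): name is "side" or "top" or "wrist"; returns the picture (420x560x3 uint8, blue, green, red); there is no depth.
- camera_info(name): a dict with "fx", "fy", "cx", "cy" (pixels), "k1" (the pictures are not rectified: a ray, as slopes to the right and down, at radius r is drawn at 1 + k1 r^2 times it, then the intrinsics apply), "world_from_camera" (4x4, takes a point from camera to world coordinates). Camera axes: x right, y up, looking along -z (the intrinsics and any distortion apply to the point x, -y, -z); pixel columns grow to the right and rows downward; lengths in m; the calibration is good to about 2 mm. A picture is of the moment at which its call begins: read the wrist's pose just before it. camera_info takes no time and is no camera call; for the wrist camera it gives the pose at the moment of the call.
- manip.hand_in(): hands the job in, once; it reports no verdict.
The state is a dict: "clock": time; "joint_pos": joint angles; "joint_velocities": joint speeds; "tau": joint torques, N m; "position": TCP position; "ee_rot": TCP orientation; "ft_force": force on the tool from outside, world axes, zero at the start; "torque": the same for the moment, N m; "grip_width": opening from 0.0 (shut) to 1.0 (fully open).
Only numpy, scipy, OpenCV 4.12 (cv2) and the standard library are available. Lean on these libraries where they do the work, as an engineer would, in place of code of your own. Each camera call takes 0.05 s, during which the arm holds its last target.

TASK

Lift the round plastic filter base up off the two prongs of its drying stand, draw it out away from the post, and carry it level to the large ceramic bowl so that it can drip there. Hold it still and level, centred over the bowl, with about 5 to 10 cm of air between its foot and the bowl's rim, and finish while still holding it. Leave the bowl and everything else on the counter where it is.

Things in the scene. Friction and masses are not known exactly. Their poses are not given: they have to be found in the camera images.
- filter_grip (a point): grip point of the loose white plastic filter base, in its upright tab. The tab is 14 mm thick along the filter's y and 30 mm wide along its x; it rises from the bar of the arch handle to 18 mm above this point. The bar is round, 8 mm thick, 90 mm long along the filter's y, its axis 32 mm below this point. z is up when level
- filter_foot (a point): centre of the filter base's underside, 157 mm straight below the grip point; axes as there
- filter: the whole filter base, 0.1 to 0.2 kg: an open cone 55 mm high, 90 mm wide at the rim, 68 mm at the foot, under a rigid arch handle with a tab on top, 175 mm high in all; origin at the centre of its underside
- stand: fixed steel drying stand, origin on the counter near its post. Two 8 mm round prongs, 44 mm apart along its y, slope down along its -x from the post's top (about 228 mm high) and turn up at the ends, 210 mm high; the filter's bar hangs in the two bends, its axes parallel to the stand's, free to leave along the stand's -x once 20 to 50 mm up (more: the rim meets the prongs). Tips 15 mm beyond the bar
- stand_seat (a point): midway between the two bends, where the bar's axis hangs: 200 mm above the counter, 82 mm from the stand's origin along its -x; the stand's foot plate is 150 x 100 x 12 mm
- bowl_rim (a point): centre of the mouth of the large loose white ceramic bowl, 160 mm wide and 60 mm high; z up
- jar_mid (a point): glass jam jar with twist cap, 68 mm wide, 90 mm tall; point at its centre; a bystander
- dispenser_mid (a point): press-button soap dispenser of brushed aluminium, 68 mm wide, 152 mm tall; point on its axis 70 mm up; a bystander
- scraper_mid (a point): flat silicone scraper lying down, 222 mm long, 10 mm thick; point near its middle; a bystander
- brush_mid (a point): slim wooden brush lying down, 200 mm long, 20 mm high; point at its middle; a bystander
- mug_mid (a point): ceramic mug, 76 mm wide, 85 mm tall; point at its centre; a bystander
- ramekin_mid (a point): small ceramic ramekin, 80 mm wide, 40 mm tall; point at its centre; a bystander
Things that resemble listed ones, but are neither listed nor needed, are in the scene too. Leave any purple or yellow look-alike of the stand alone.

How it is judged:
On the way:
1. the filter base is lifted up and off the stand's prongs and clear of them (70 mm away), held by the fingers and upright (contact force between filter and stand below 0.05 N and contact force between filter and the fingers above 1 N and z of filter_foot in the frame of stand above 0.08 m and horizontal distance between filter_grip and stand_seat above 0.07 m and angle between filter_grip's own z axis and vertical below 0.35 rad), for 0.1 s.
At the end, for the whole second after the job is handed in: The fingers hold the filter base, its foot within 30 mm of the bowl's centre (plan) and 30 to 130 mm over its rim, tilted under 0.14 rad, still (under 0.03 m/s, 0.2 rad/s), touching neither stand nor bowl; bowl and bystanders within 20 mm of their starts (contact force between filter and the fingers above 1 N and angle between filter_grip's own z axis and vertical below 0.14 rad and contact force between filter and stand below 0.05 N and contact force between filter and bowl below 0.05 N and horizontal distance between filter_foot and bowl_rim below 0.03 m and z of filter_foot in the frame of bowl_rim between 0.03 and 0.13 m and height (world z) of filter_foot above 0.085 m and linear speed of filter below 0.03 m/s and angular speed of filter below 0.2 rad/s and angle between bowl_rim's own z axis and vertical below 0.1 rad and distance of each of bowl_rim, jar_mid, dispenser_mid, scraper_mid, brush_mid, mug_mid, ramekin_mid from where it was at the start of the episode below 0.02 m); the arm keeps its last pose, push and grip.
It fails at once if the filter base is tipped by more than 0.45 rad instead of being kept level (angle between filter_grip's own z axis and vertical above 0.45 rad).
It fails at once if the filter base falls or is set down on the counter (height (world z) of filter_foot below 0.03 m).
It fails at once if the bowl is pushed or tipped (distance of bowl_rim from where it was at the start of the episode above 0.02 m or angle between bowl_rim's own z axis and vertical above 0.3 rad).
It fails at once if a bystander is pushed or knocked over (distance of any of jar_mid, dispenser_mid, scraper_mid, brush_mid, mug_mid, ramekin_mid from where it was at the start of the episode above 0.02 m).
It also fails if it takes over 45 s, if anything falls off the work surface, if the arm or the gripper's body presses on something with over 40 N, if the wrist force passes 120 N, or if a joint passes its speed limit or range.

## Working session

There is one attempt and no reset: what is moved stays moved. The work goes in short steps, Python scripts to look and compute and a tool call to move; the robot and the scene stay as the last step left them, time stands still between calls to the robot, and variables do not carry over. Pictures are saved under pics/ and viewed, and the job is handed in when it is done.

Besides the shell and the picture viewer there is one more tool, called by a JSON object that holds its "op" and its "data", one argument or row to a line. play_rows: Moves the arm, as the interface text tells. Its arguments: {"type":"object","properties":{"rows":{"type":"array"},"force":{"type":"number"}},"required":["rows"]}

```bash
ls; mkdir -p pics; python3 - <<'E'
from workcell import readout, camera, camera_info, manip
import cv2,json
o=readout.get_obs();print(o['clock'],o['position'],o['ee_rot'],o['grip_width'],manip.hold_point_z)
for n in ['side','top','wrist']:
    cv2.imwrite(f'pics/{n}0.png',camera(n)); print(n,camera_info(n))
E
```

```text
pics
0.0 [0.22694366 0.58192914 0.23050668] [ 8.25612326e-01  5.64237327e-01 -5.68627925e-04  4.50540511e-04] 0.9995261778326818 0.0187
side {'fx': 404.59164168422944, 'fy': 404.59164168422944, 'cx': 277.9505682880116, 'cy': 209.56552429499115, 'k1': -0.058469583717496484, 'world_from_camera': array([[ 0.97190198,  0.13456633, -0.19312803,  0.36603267],
       [-0.23408441,  0.46638702, -0.85304609, -0.69640732],
       [-0.02471888,  0.87428545,  0.48478235,  0.58682522],
       [ 0.        ,  0.        ,  0.        ,  1.        ]])}
top {'fx': 484.9682893260248, 'fy': 484.9682893260248, 'cx': 284.5021036493254, 'cy': 213.16891501785426, 'k1': -0.07706402824342715, 'world_from_camera': array([[-6.63771113e-03,  9.73430002e-01, -2.28888556e-01,
         2.87004437e-01],
       [-9.99977345e-01, -6.71746083e-03,  4.30702320e-04,
         5.50526203e-02],
       [-1.11829135e-03,  2.28886230e-01,  9.73452538e-01,
         1.33772872e+00],
       [ 0.00000000e+00,  0.00000000e+00,  0.00000000e+00,
         1.00000000e+00]])}
wrist {'fx': 303.41196995452015, 'fy': 303.41196995452015, 'cx': 277.87665130664, 'cy': 213.4321297735612, 'k1': -0.06918563729180831, 'world_from_camera': array([[ 3.63877199e-01, -8.83230138e-01, -2.95800451e-01,
         1.51027474e-01],
       [ 9.31446856e-01,  3.44913921e-01,  1.15935939e-01,
         6.11119177e-01],
       [-3.72422168e-04, -3.17708845e-01,  9.48188247e-01,
         3.73710605e-01],
       [ 0.00000000e+00,  0.00000000e+00,  0.00000000e+00,
         1.00000000e+00]])}
```

View pics/side0.png

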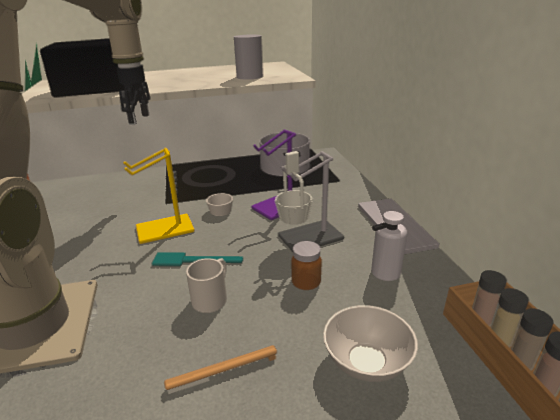

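View pics/top0.png

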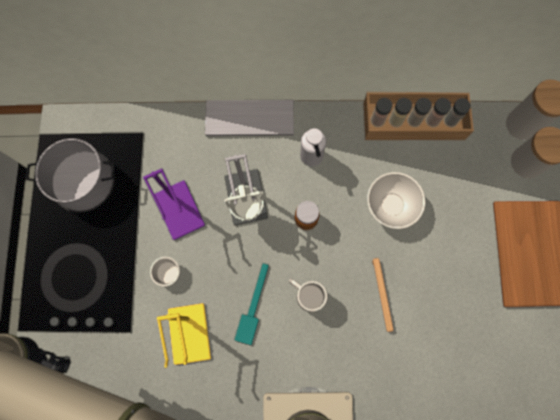

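View pics/wrist0.png

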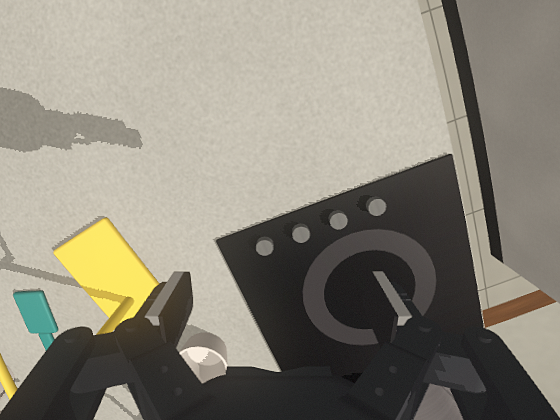

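Three stands are in view: yellow (side 160,200), purple (side 280,170) and grey steel (side 312,200). The grey one carries the white filter, so it fits the description. I'll enlarge it to confirm.

```bash
python3 - <<'E'
import cv2,numpy as np
s=cv2.imread('pics/side0.png')[120:260,240:360]
t=cv2.imread('pics/top0.png')[140:240,210:310]
a=cv2.resize(s,None,fx=4,fy=4,interpolation=cv2.INTER_CUBIC); cv2.imwrite('pics/cs.png',a)
cv2.imwrite('pics/ct.png',cv2.resize(t,None,fx=6,fy=6,interpolation=cv2.INTER_CUBIC))
E
```

```text
(no output)
```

View pics/cs.png

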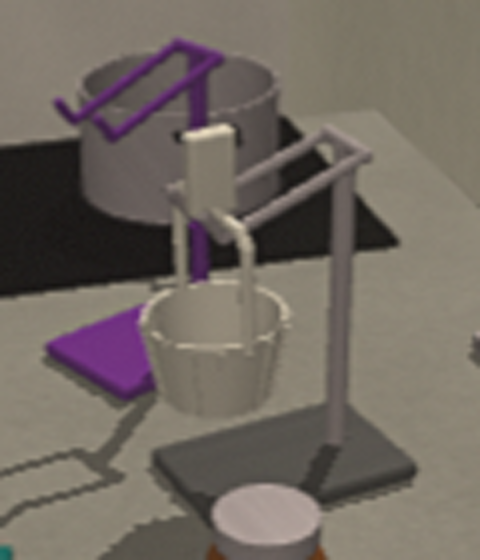

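View pics/ct.png

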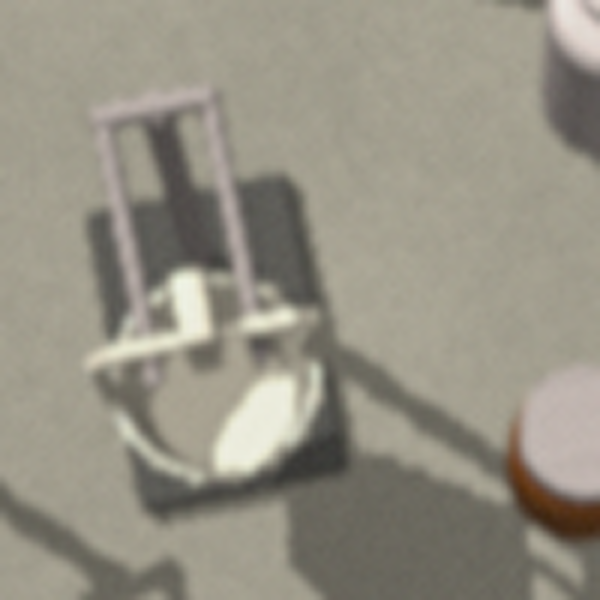

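The grey stand holds the white filter: the tab and arch handle are clear, with the bar running across both prongs. The purple and yellow stands are empty. Next I'll measure by ray casting.

```bash
cat > h.py <<'E'
import numpy as np,cv2
from workcell import camera_info
def ray(n,u,v,info=None):
    c=info or camera_info(n)
    K=np.array([[c['fx'],0,c['cx']],[0,c['fy'],c['cy']],[0,0,1.]])
    p=cv2.undistortPoints(np.array([[[u,v]]],float),K,np.array([c['k1'],0,0,0.]))[0,0]
    T=np.array(c['world_from_camera']); d=T[:3,:3]@[p[0],-p[1],-1]
    return T[:3,3],d/np.linalg.norm(d)
def onz(n,u,v,z,info=None):
    o,d=ray(n,u,v,info); return o+d*(z-o[2])/d[2]
def tri(r1,r2):
    A=np.stack([r1[1],-r2[1]],1); t=np.linalg.lstsq(A,r2[0]-r1[0],rcond=None)[0]
    a=r1[0]+t[0]*r1[1]; b=r2[0]+t[1]*r2[1]; return (a+b)/2,np.linalg.norm(a-b)
E
python3 - <<'E'
from h import *
np.set_printoptions(precision=4,suppress=True)
t=lambda x,y:(210+(x+.5)/6-.5,140+(y+.5)/6-.5)
s=lambda x,y:(240+(x+.5)/4-.5,120+(y+.5)/4-.5)
a=onz('top',*t(92,362),.2);b=onz('top',*t(318,315),.2);print('bar',a,b,(a+b)/2,np.degrees(np.arctan2(*(a-b)[[1,0]])),np.linalg.norm(a-b))
print('tab top',onz('top',*t(192,302),.25),'side',onz('side',*s(209,130),.25))
P=[onz('top',*t(x,y),.012) for x,y in [(92,213),(290,178),(345,470),(150,515)]]
print('plate',np.array(P),np.mean(P,0),[np.linalg.norm(P[i]-P[i-1]) for i in range(4)],np.degrees(np.arctan2(*(P[1]-P[2])[[1,0]])),np.degrees(np.arctan2(*(P[0]-P[3])[[1,0]])))
for n,box in [('top',(360,165,440,235)),('side',(315,300,425,385))]:
    im=cv2.imread(f'pics/{n}0.png'); x0,y0,x1,y1=box; c=im[y0:y1,x0:x1].astype(int)
    g=cv2.cvtColor(im,cv2.COLOR_BGR2GRAY)[y0:y1,x0:x1]
    th,m=cv2.threshold(g,0,255,cv2.THRESH_OTSU)
    cs,_=cv2.findContours(m,cv2.RETR_EXTERNAL,cv2.CHAIN_APPROX_NONE);k=max(cs,key=cv2.contourArea)
    print(n,th,cv2.boundingRect(k),cv2.fitEllipse(cv2.convexHull(k)))
# bowl rim rough extremes
L=onz('top',367,202,.06);R=onz('top',425,202,.06);T=onz('top',396,175,.06);print(L,R,T)
E
```

```text
bar [0.5886 0.1991 0.2   ] [0.6076 0.1076 0.2   ] [0.5981 0.1533 0.2   ] 101.77255861585513 0.09343193161549523
tab top [0.5992 0.1543 0.25  ] side [0.5951 0.153  0.25  ]
plate [[0.712  0.2245 0.012 ]
 [0.7288 0.13   0.012 ]
 [0.5854 0.1034 0.012 ]
 [0.5645 0.1942 0.012 ]] [0.6477 0.163  0.012 ] [np.float64(0.1505928003852803), np.float64(0.09602387574583703), np.float64(0.14587335299189666), np.float64(0.0931868999428589)] 10.503518949225962 11.613915871748775
top 170.0 (6, 6, 59, 58) ((35.44826126098633, 34.547271728515625), (56.36298370361328, 58.99160385131836), 115.80290985107422)
side 159.0 (8, 5, 95, 70) ((55.20673370361328, 39.92763900756836), (68.01692199707031, 95.43451690673828), 103.63943481445312)
[ 0.6172 -0.1707  0.06  ] [ 0.6162 -0.3305  0.06  ] [ 0.6939 -0.255   0.06  ]
```

```bash
python3 - <<'E'
import cv2
cv2.imwrite('pics/bt.png',cv2.resize(cv2.imread('pics/top0.png')[160:240,350:445],None,fx=6,fy=6,interpolation=cv2.INTER_CUBIC))
cv2.imwrite('pics/bs.png',cv2.resize(cv2.imread('pics/side0.png')[300:400,310:430],None,fx=5,fy=5,interpolation=cv2.INTER_CUBIC))
E
```

```text
(no output)
```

View pics/bt.png

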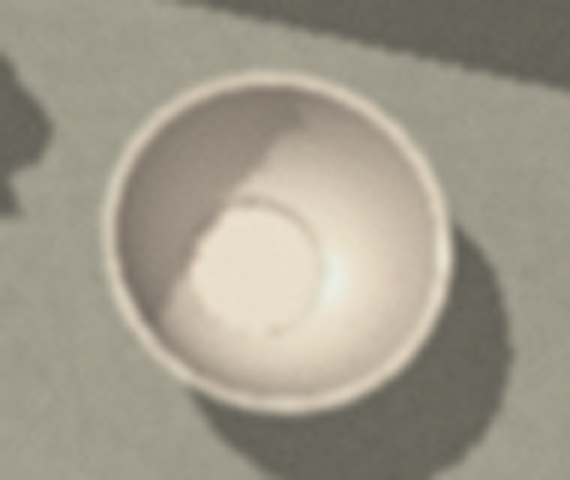

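View pics/bs.png

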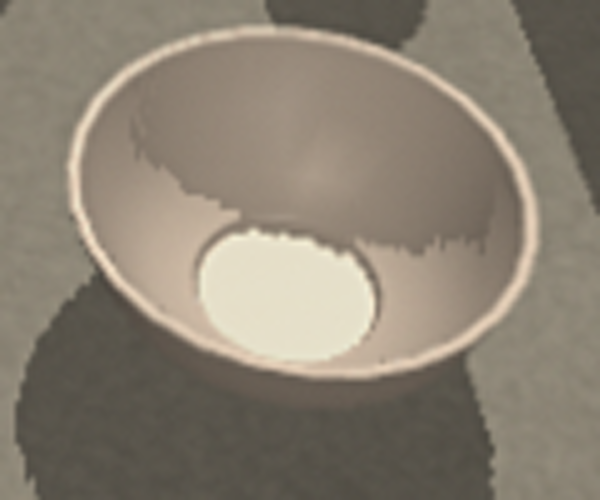

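{"op": "play_rows", "data": {
  "rows": [
    [[0,0,40],[0,0,0],60],
    [[0,0,40],[0,0,0],60],
    [[0,0,40],[0,0,0],60],
    [[20,-20,0],[0,0,3],60],
    [[30,-35,0],[0,0,3],60],
    [[30,-35,0],[0,0,3],60],
    [[30,-35,0],[0,0,3],60],
    [[30,-35,0],[0,0,3],60],
    [[30,-35,0],[0,0,3],60],
    [[30,-35,0],[0,0,3],60],
    [[30,-35,0],[0,0,3],60],
    [[30,-35,0],[0,0,3],60]
  ],
  "force": 50
}}

```text
clock: 1.65
position: [0.4878, 0.281, 0.3512]
ee_rot: [0.67, 0.742, -0.0, -0.0]
ft_force: [0.0, -0.7, 0.1]
grip_width: 0.705
```

{"op": "play_rows", "data": {
  "rows": [
    [[30,-35,0],[0,0,3],60],
    [[30,-35,0],[0,0,2.6],60],
    [[20,-30,0],[0,0,0],60],
    [[0,0,0],[0,0,0],60],
    [[0,0,0],[0,0,0],60]
  ]
}}

```text
clock: 2.28
position: [0.5667, 0.1831, 0.3511]
ee_rot: [0.634, 0.773, -0.0, -0.0]
ft_force: [0.1, 0.1, -0.0]
grip_width: 0.706
```

```bash
python3 - <<'E'
from h import *
from workcell import readout,camera
from scipy.spatial.transform import Rotation as R
o=readout.get_obs();np.set_printoptions(precision=4,suppress=True)
print(o['clock'],o['position'],R.from_quat(o['ee_rot']).as_matrix(),o['joint_pos'],o['ft_force'])
i=camera_info('wrist');np.save('wi1.npy',i,allow_pickle=True)
cv2.imwrite('pics/w1.png',camera('wrist'))
E
```

```text
2.275 [0.5667 0.1831 0.3511] [[-0.1966  0.9805 -0.0007]
 [ 0.9805  0.1966  0.0004]
 [ 0.0005 -0.0006 -1.    ]] [-0.5855  0.2318  0.2448  1.3495 -0.0563  1.5674  1.4218] [ 0.0773  0.0878 -0.022 ]
```

View pics/w1.png

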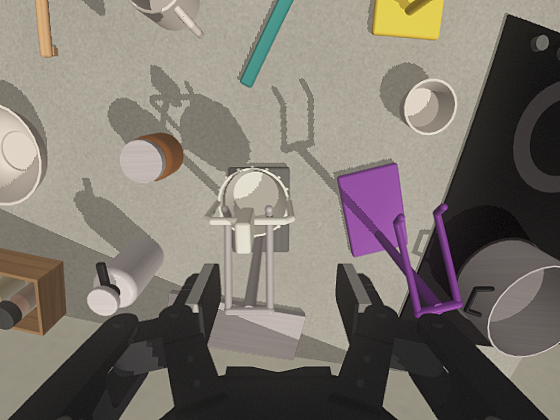

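```bash
python3 - <<'E'
import cv2
cv2.imwrite('pics/w1c.png',cv2.resize(cv2.imread('pics/w1.png')[190:270,195:305],None,fx=7,fy=7,interpolation=cv2.INTER_CUBIC))
E
```

```text
(no output)
```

View pics/w1c.png

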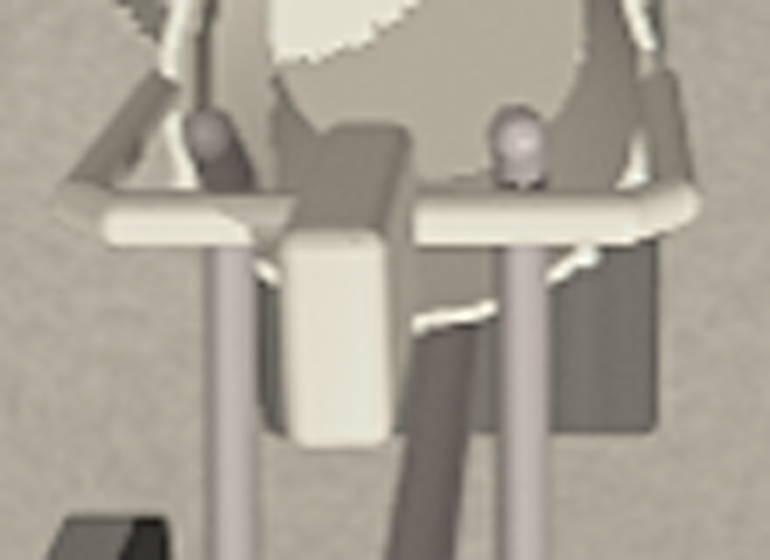

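```bash
python3 - <<'E'
from h import *
np.set_printoptions(precision=4,suppress=True)
i=np.load('wi1.npy',allow_pickle=True).item()
w=lambda x,y:onz('wrist',195+(x+.5)/7-.5,190+(y+.5)/7-.5,zz,i)
zz=.25; C=[w(*p) for p in [(283,232),(384,232),(390,445),(290,445)]]
print(np.array(C),w(337,339),[np.linalg.norm(C[k]-C[k-1]) for k in range(4)])
v=C[0]-C[1]; u=C[3]-C[0];print(np.degrees(np.arctan2(v[1],v[0])),np.degrees(np.arctan2(u[1],u[0])))
g=w(337,339)
zz=.2; a=w(82,217);b=w(690,213);print(a,b,(a+b)/2,np.linalg.norm(a-b),np.degrees(np.arctan2(*(a-b)[[1,0]])))
info=camera_info('top'); print('bowl',onz('top',396.3,200.2,.06),onz('side',370.6,340.4,.06))
print('move mm',(g[:2]-[.5667,.1831])*1000)
E
```

```text
[[0.5823 0.148  0.25  ]
 [0.5799 0.1602 0.25  ]
 [0.6082 0.1657 0.25  ]
 [0.6107 0.1532 0.25  ]] [0.5951 0.1568 0.25  ] [np.float64(0.028850658670036732), np.float64(0.012403300595949083), np.float64(0.028825907112820803), np.float64(0.012726005748634034)]
-78.68871106515448 10.409530915704957
[0.6054 0.1147 0.2   ] [0.5872 0.2026 0.2   ] [0.5963 0.1587 0.2   ] 0.08976546041791562 -78.30097928580338
bowl [ 0.6218 -0.2515  0.06  ] [ 0.6199 -0.2573  0.06  ]
move mm [ 28.3548 -26.2959]
```

{"op": "play_rows", "data": {
  "rows": [
    [[15,-14,0],[0,0,0],50],
    [[14,-14,-10],[0,0,0],50],
    [[0,0,-30],[0,0,0],50],
    [[0,0,-30],[0,0,0],50],
    [[0,0,0],[0,0,0],50],
    [[0,0,0],[0,0,0],50]
  ]
}}

```text
clock: 3.08
position: [0.5967, 0.1539, 0.2823]
ee_rot: [0.634, 0.773, 0.0, 0.0]
ft_force: [0.5, 0.1, 0.2]
grip_width: 0.583
```

```bash
python3 - <<'E'
from h import *
from workcell import readout,camera
np.set_printoptions(precision=4,suppress=True)
o=readout.get_obs();print(o['clock'],o['position'],o['ft_force'])
i=camera_info('wrist');np.save('wi2.npy',i,allow_pickle=True)
w=camera('wrist');s=camera('side')
cv2.imwrite('pics/w2.png',w);cv2.imwrite('pics/s2.png',cv2.resize(s[80:280,220:420],None,fx=3,fy=3,interpolation=cv2.INTER_CUBIC))
E
```

```text
3.075 [0.5967 0.1539 0.2823] [0.5492 0.1263 0.1634]
```

View pics/w2.png

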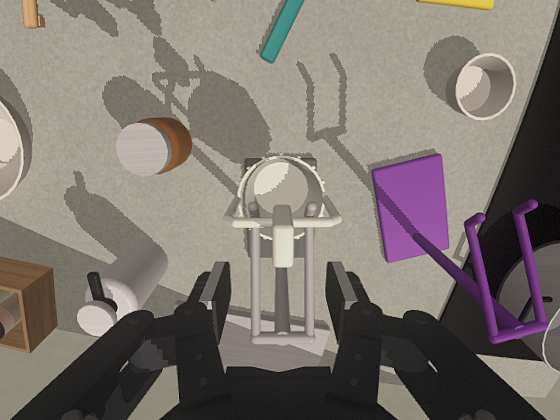

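View pics/s2.png

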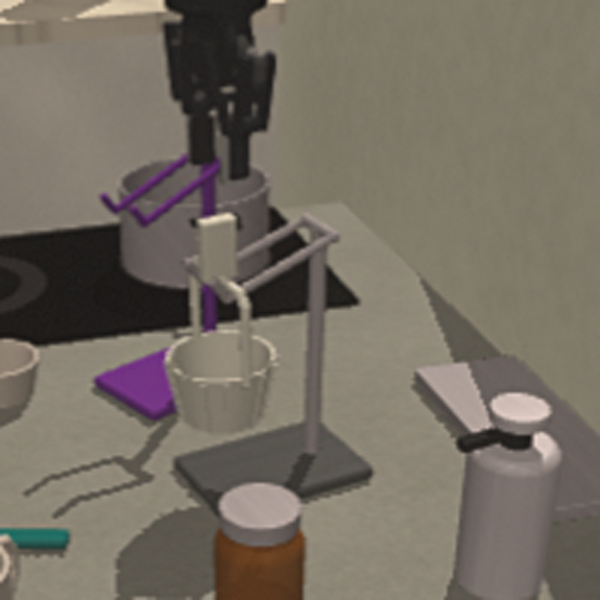

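```bash
python3 - <<'E'
from h import *
i=np.load('wi2.npy',allow_pickle=True).item()
im=cv2.imread('pics/w2.png')[225:275,260:310]; g=im.min(2); m=(g>175).astype(np.uint8)
n,l,st,c=cv2.connectedComponentsWithStats(m); print([(st[k],c[k]) for k in range(1,n) if st[k][4]>40])
for v in (252,): print(onz('wrist',283.5,v,.25,i))
cv2.imwrite('pics/w2c.png',cv2.resize(im,None,fx=10,fy=10,interpolation=cv2.INTER_CUBIC))
E
```

```text
[(array([ 15,   2,  18,  40, 700], dtype=int32), array([23.51857143, 21.89      ]))]
[0.59911821 0.15736801 0.25      ]
```

View pics/w2c.png

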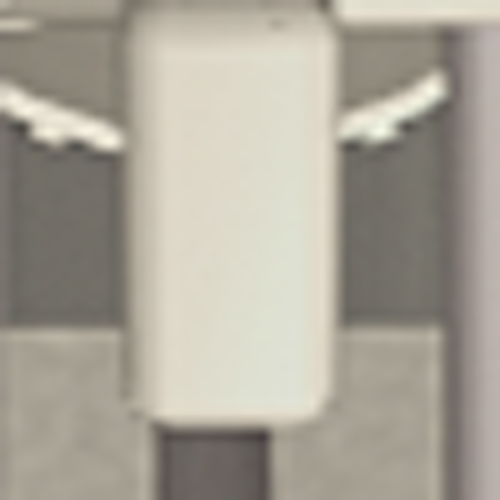

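{"op": "play_rows", "data": {
  "rows": [
    [[-2,2,-25],[0,0,0],50],
    [[0,0,-25],[0,0,0],50],
    [[0,0,-13],[0,0,0],50],
    [[0,0,0],[0,0,0],50],
    [[0,0,0],[0,0,0],50]
  ]
}}

```text
clock: 3.8
position: [0.5946, 0.1564, 0.2196]
ee_rot: [0.634, 0.773, 0.001, 0.0]
ft_force: [-0.1, 0.3, 0.2]
grip_width: 0.585
```

```bash
python3 - <<'E'
from h import *
from workcell import readout,camera
o=readout.get_obs();print(o['clock'],o['position'],o['ft_force'])
s=camera('side');w=camera('wrist')
cv2.imwrite('pics/s3.png',cv2.resize(s[80:280,220:420],None,fx=3,fy=3,interpolation=cv2.INTER_CUBIC))
cv2.imwrite('pics/w3.png',w)
E
```

```text
3.8 [0.5946482  0.15638763 0.21964223] [-0.10067499  0.34840248  0.1731984 ]
```

View pics/s3.png

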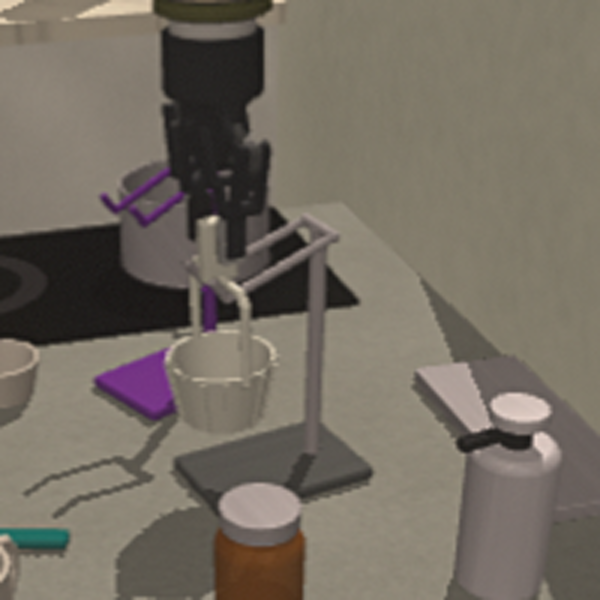

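View pics/w3.png

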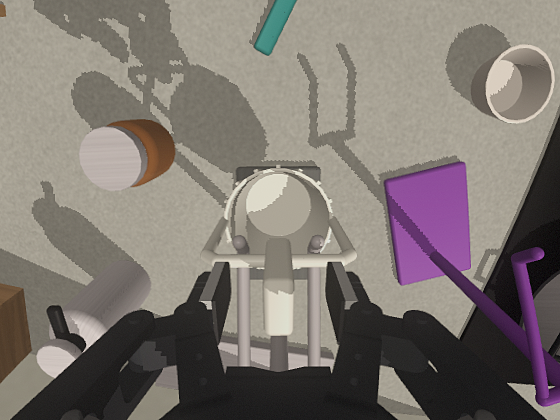

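{"op": "play_rows", "data": {
  "rows": [
    [[0,0,0],[0,0,0],20],
    [[0,0,0],[0,0,0],5],
    [[0,0,0],[0,0,0],5],
    [[0,0,0],[0,0,0],5],
    [[0,0,0],[0,0,0],5],
    [[0,0,0],[0,0,0],5]
  ],
  "force": 60
}}

```text
clock: 4.65
position: [0.594, 0.1563, 0.2185]
ee_rot: [0.634, 0.773, 0.0, -0.0]
ft_force: [-2.1, -0.8, 3.6]
grip_width: 0.159
```

```bash
python3 - <<'E'
from h import *
from workcell import readout,camera
o=readout.get_obs();print(o['clock'],o['position'],o['ft_force'],o['grip_width']*85.4)
s=camera('side');w=camera('wrist')
cv2.imwrite('pics/s4.png',cv2.resize(s[80:280,220:420],None,fx=3,fy=3,interpolation=cv2.INTER_CUBIC))
cv2.imwrite('pics/w4.png',w)
E
```

```text
4.65 [0.59402326 0.15633163 0.21850174] [-2.11267373 -0.78215299  3.56977629] 13.536309573436995
```

View pics/s4.png

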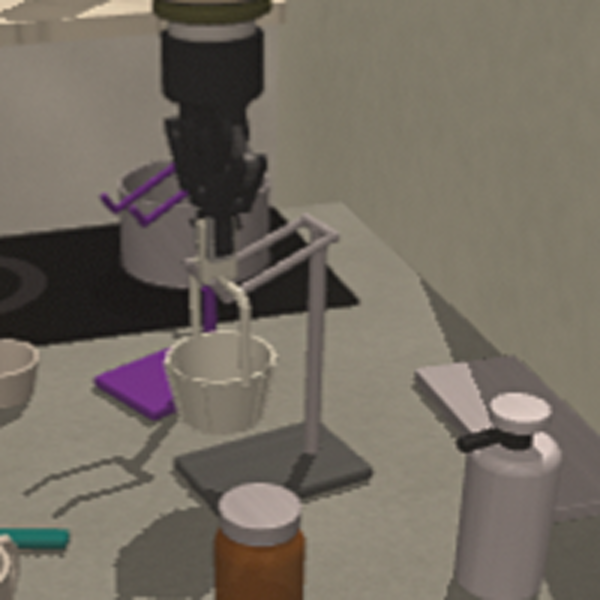

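View pics/w4.png

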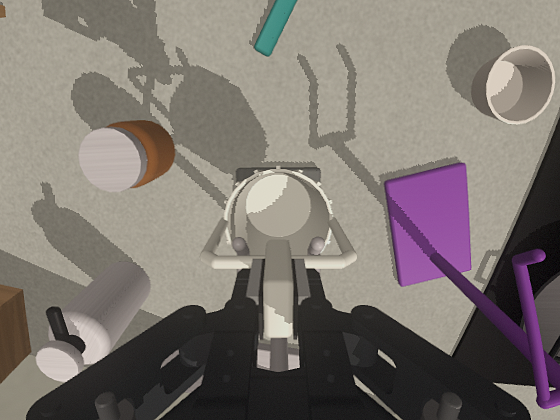

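Grip is on the tab: opening is 13.5 mm and the filter is still seated. Now I'll lift 35 mm and draw it out along the stand's -x.

{"op": "play_rows", "data": {
  "rows": [
    [[0,0,10],[0,0,0],5],
    [[0,0,13],[0,0,0],5],
    [[0,0,12],[0,0,0],5],
    [[0,0,0],[0,0,0],5],
    [[0,0,0],[0,0,0],5]
  ]
}}

```text
clock: 5.38
position: [0.5939, 0.1563, 0.2531]
ee_rot: [0.634, 0.773, -0.0, -0.0]
ft_force: [0.2, -0.6, -1.1]
grip_width: 0.155
```

```bash
python3 - <<'E'
from h import *
from workcell import readout,camera
o=readout.get_obs();print(o['clock'],o['position'],o['ft_force'],o['grip_width']*85.4)
s=camera('side')
cv2.imwrite('pics/s5.png',cv2.resize(s[80:280,220:420],None,fx=3,fy=3,interpolation=cv2.INTER_CUBIC))
E
```

```text
5.375 [0.59391882 0.15633784 0.25305498] [ 0.18852171 -0.56692766 -1.05449227] 13.216687762296653
```

View pics/s5.png

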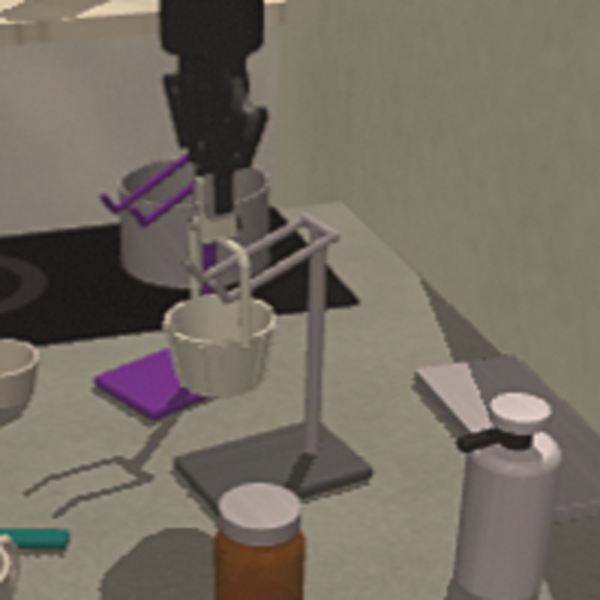

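The bar is clear above the prong tips and the filter is level. Drawing it out, then raising.

{"op": "play_rows", "data": {
  "rows": [
    [[-10,-2,0],[0,0,0],5],
    [[-20,-4,0],[0,0,0],5],
    [[-20,-4,0],[0,0,0],5],
    [[-20,-4,0],[0,0,0],5],
    [[-20,-4,0],[0,0,0],5],
    [[-20,-4,0],[0,0,0],5],
    [[-15,-3,0],[0,0,0],5],
    [[0,0,20],[0,0,0],5],
    [[0,0,30],[0,0,0],5],
    [[0,0,30],[0,0,0],5],
    [[0,0,10],[0,0,0],5],
    [[0,0,0],[0,0,0],5]
  ]
}}

```text
clock: 6.92
position: [0.469, 0.1313, 0.3431]
ee_rot: [0.634, 0.773, 0.0, 0.0]
ft_force: [0.3, -0.1, -1.8]
grip_width: 0.154
```

```bash
python3 - <<'E'
from h import *
from workcell import readout,camera
o=readout.get_obs();print(o['clock'],o['position'],o['ft_force'],o['grip_width']*85.4)
cv2.imwrite('pics/s6.png',camera('side'))
E
```

```text
6.925 [0.46899501 0.13131259 0.34309867] [ 0.31554757 -0.14280733 -1.81037653] 13.153400802072461
```

View pics/s6.png

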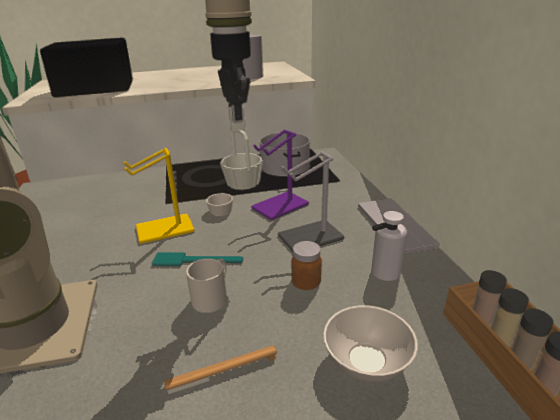

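{"op": "play_rows", "data": {
  "rows": [
    [[6,-15,0],[0,0,-1],5],
    [[12,-30,0],[0,0,-2],5],
    [[12,-30,0],[0,0,-2],5],
    [[12,-30,0],[0,0,-2],5],
    [[12,-30,0],[0,0,-2],5],
    [[12,-30,0],[0,0,-2],5],
    [[12,-30,0],[0,0,-2],5],
    [[12,-30,0],[0,0,-2],5],
    [[12,-30,0],[0,0,-2],5],
    [[12,-30,0],[0,0,-2],5],
    [[12,-30,0],[0,0,-2],5],
    [[12,-30,0],[0,0,-2],5]
  ]
}}

```text
clock: 8.48
position: [0.6076, -0.2158, 0.343]
ee_rot: [0.776, 0.631, -0.0, 0.0]
ft_force: [0.9, 0.9, -1.0]
grip_width: 0.154
```

{"op": "play_rows", "data": {
  "rows": [
    [[8,-25,0],[0,0,0],5],
    [[5,-12,0],[0,0,0],5],
    [[0,0,-20],[0,0,0],5],
    [[0,0,-20],[0,0,0],5],
    [[0,0,-15],[0,0,0],5],
    [[0,0,0],[0,0,0],5],
    [[0,0,0],[0,0,0],5],
    [[0,0,0],[0,0,0],5]
  ]
}}

```text
clock: 9.48
position: [0.6204, -0.2508, 0.2893]
ee_rot: [0.775, 0.631, 0.0, 0.001]
ft_force: [-0.1, 0.3, -2.1]
grip_width: 0.155
```

```bash
python3 - <<'E'
from h import *
from workcell import readout,camera
o=readout.get_obs();print(o['clock'],o['position'],o['ft_force'],o['grip_width']*85.4,o['ee_rot'])
cv2.imwrite('pics/s7.png',camera('side'));cv2.imwrite('pics/t7.png',camera('top'))
E
```

```text
9.475 [ 0.62035218 -0.25083391  0.2893067 ] [-0.09190811  0.32466417 -2.12933163] 13.219539455954461 [7.75482145e-01 6.31369106e-01 4.18366920e-04 5.66264793e-04]
```

View pics/s7.png

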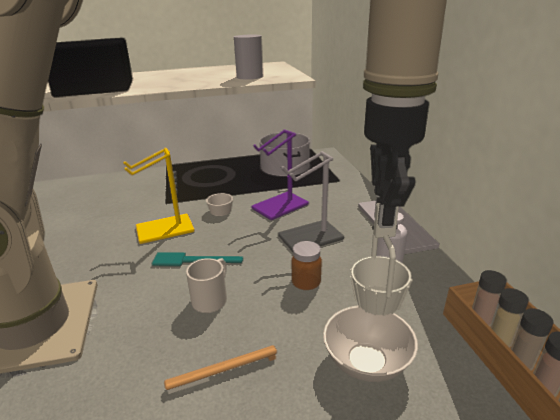

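View pics/t7.png

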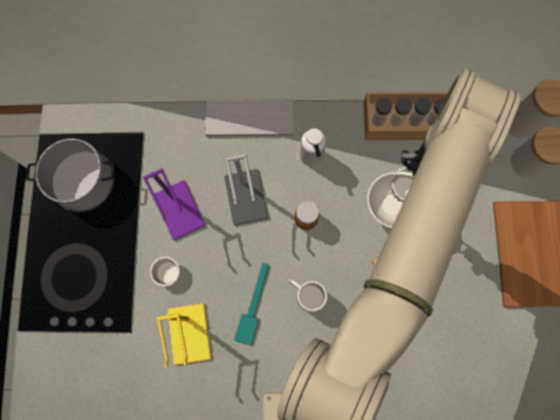

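```bash
python3 - <<'E'
from h import *
cv2.imwrite('pics/s7c.png',cv2.resize(cv2.imread('pics/s7.png')[180:390,310:450],None,fx=2.8,fy=2.8,interpolation=cv2.INTER_CUBIC))
for z in(.196,.201,.206): print(onz('side',380.5,277,z))
E
```

```text
[ 0.622415   -0.25799665  0.196     ]
[ 0.61913499 -0.26360543  0.201     ]
[ 0.61585497 -0.26921421  0.206     ]
```

View pics/s7c.png

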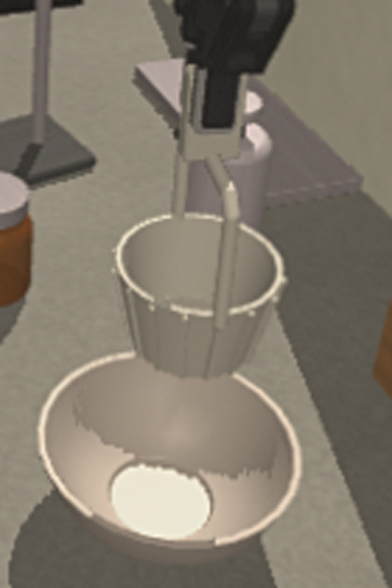

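```bash
python3 - <<'E'
from h import *
from workcell import readout,manip
for n in('s7','side0'),('t7','top0'):
    d=cv2.absdiff(*[cv2.imread(f'pics/{k}.png') for k in n]).max(2)
    # boxes around unobscured bystanders
    B={'side':{'jar':(290,240,325,290),'mug':(185,258,228,312),'scraper':(152,250,245,268),'brush':(165,345,280,390),'ramekin':(205,193,235,216)},
       'top':{'jar':(294,200,320,230),'disp':(300,128,326,166),'mug':(288,278,328,312),'scraper':(235,263,270,345),'ramekin':(150,257,181,287)}}['side' if n[0]=='s7' else 'top']
    for k,(a,b,c,e) in B.items(): print(n[1],k,(d[b:e,a:c]>40).mean().round(3))
o=readout.get_obs();print(o['position'],abs(o['joint_velocities']).max(),o['grip_width'])
manip.hand_in()
E
```

```text
side0 jar 0.013
side0 mug 0.0
side0 scraper 0.0
side0 brush 0.0
side0 ramekin 0.0
top0 jar 0.0
top0 disp 0.0
top0 mug 0.0
top0 scraper 0.0
top0 ramekin 0.0
[ 0.62021176 -0.25078951  0.28896845] 0.006672203605432931 0.15204060893202653
the job is handed in; nothing more can be done
```

I lifted the white filter base off the grey steel stand and drew it clear of the prongs. I then carried it level to the bowl and handed in while still holding it there; no verdict came back.

**Final position:**
- **Height:** the foot is about 85 mm above the bowl's rim, worked out from the tool height and how it was gripped.
- **Centring:** the tool is within about 4 mm of the bowl's centre in plan. The side view puts the filter's rim there to within 5–10 mm; that reading depends on the height I assume for the rim.
- **Grip and level:** the fingers stand 13 mm apart on the 14 mm tab, the joints were almost still, and the filter looks level in the side view.

**Other objects:** comparing pictures from before and after, the jar, dispenser, mug, scraper, brush and ramekin show no movement. About 1% of the jar's patch in the side view had changed, but nothing had in the top view. I checked the bowl only by eye in the side view, where its rim had not moved.

**Disagreement:** my measurements of the tab from the different cameras differed by up to about 5 mm. I went with the close-up from the wrist camera.

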